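# Lock the filter cartridge into the bench dust extractor

### The arm

A 6-joint arm with a two-finger parallel gripper is mounted at the origin on a cart in front of the work surface, level with it; the furniture and walls round the work are solid. World frame = base frame: x ahead of the robot, y to its left, z up, the work surface at z = 0. Lengths are in m, angles in rad, forces in N, time in s.
With the tool pointing down it reaches from about 0.35 to 0.975 m from the base axis. Payload 7.1 kg.
Tool frame: the origin (TCP) lies midway between the tips of the shut fingers; the grasp point (between the pads) lies robot.grasp_offset behind it (robot.grasp_offset is the distance from the TCP to the grasp point, in m); z points along the fingers, y is the direction in which the jaws open and shut (so a half turn about z gives the same grasp; the last joint's range is limited). The gripper opens to 88 mm and grips with 3 to 60 N. Pads are 20 mm wide; open, the fingers measure 115 mm over their backs; the gripper's body (75 mm by 178 mm) begins 61 mm behind the grasp point.
Start: joints at [1.119, 0.423, 1.63, -0, 1.089, -0.019], TCP at [0.262, 0.567, 0.223] pointing down, gripper open.
Joint ranges: [-3, 3], [-0.9, 2.11], [0.09, 2.58], [-1.31, 4.45], [0.11, 2.69], [-2.54, 2.54]. Speed limits (rad/s): [2.39, 2.39, 3.01, 3.14, 3.14, 3.14].

### API

Orientations are given as a unit quaternion [w, x, y, z].
In Python, from workcell import robot gives the robot as it stands. The module is installed in compiled form; this text tells all that it offers.
- The arm moves only by the tool jog_arm, never from a script. Its argument "moves" is a list of rows, each a list of 7 numbers: the turn, a rotation vector about the tool's x, y, z in units of 6 degrees (1.0 is 6 degrees), then the shift along the tool's x, y, z in units of 40 mm (1.0 is 40 mm), then the closure, from -1 (fully open) to 1 (shut). A call has 1 to 5 rows; each row is the pose to reach, as a shift and turn from the pose commanded when the call began, along the tool's axes at that moment; what a row does not reach only later rows make up. A row lasts 1/12 s, in which the tool goes at most 41.7 mm and 7.16 degrees, less where a joint would pass 70% of its speed; a pose out of reach is approached as far as the arm can. A call with a gripper value outside its range is refused whole. The fingers move at their own pace and stop on an object; "newtons" is the grip in N (left out, the last holds). Time passes only in rows, so rows that repeat a pose let the fingers close. It gives the time, the measured TCP pose, the force and the opening at its end, in the units of the state.
- robot.get_state(): the state, without advancing time (a new reading comes with each control period).
- robot.get_image(name): name is "side" or "top"; returns the picture (384x512x3 uint8, red, green, blue); there is no depth.
- robot.calibration(name): a dict with "fx", "fy", "cx", "cy" (pixels), "D" ([k1, k2, p1, p2, k3] as OpenCV has them; the pictures are not rectified), "position" and "attitude" of the camera in the world. Camera axes: x right, y up, looking along -z (the intrinsics and any distortion apply to the point x, -y, -z); pixel columns grow to the right and rows downward; lengths in m; the calibration is good to about 2 mm. A picture is of the moment at which its call begins. calibration takes no time and is no camera call.
- robot.sign_off(): hands the job in, once; it reports no verdict.
The state is a dict: "time_s": time; "q": joint angles; "joint_velocities": joint speeds; "tau": joint torques, N m; "ee_pos": TCP position; "tool_rot": TCP orientation; "force": force on the tool from outside, world axes, zero at the start; "ft_torque": the same for the moment, N m; "gripper_width": finger opening in m.
Only numpy, scipy, OpenCV 4.12 (cv2) and the standard library are available. Lean on these libraries where they do the work, as an engineer would, in place of code of your own. Each camera call takes 0.05 s, during which the arm holds its last target. There are 200 camera calls.

### The job

Fit the loose filter cartridge into the round bayonet socket on top of the bench dust extractor: feel for the two slots, push the cartridge down against the sprung seat, turn it a quarter turn clockwise (seen from above) to the stop and let go, so that it springs up into its catch and stays locked, upright. Be gentle: never press the cartridge on the extractor with more than about 60 N (all contacts added up), and leave the two sherds, the small bottle and the loupe standing about where they are.

Things in the scene. Friction and masses are not known exactly. Their poses are not given: they have to be found in the camera images.
- cartridge_grip (a point): Centre of the grip bar on top of the loose filter cartridge; x along the bar, z up. Bar 50 mm long (x), 14 mm wide (y), 30 mm tall; this point is 72 mm above the cartridge's foot. Below the bar is a round white pleated body, 58 mm across, 34 to 58 mm above the foot. A half turn about z changes nothing.
- cartridge: The filter cartridge (about 0.13 kg, 87 mm tall, standing upright on the table); origin at the centre of its foot, axes as cartridge_grip. Lower end: a round neck 33.4 mm across, foot bevelled to 27 mm. Two lugs stand out of the neck along +x and -x, below the bar's ends: 6.5 mm wide, 16 to 20 mm above the foot, tips 25 mm from the axis.
- socket_mouth (a point): Centre of the open bore of the bayonet collar on the dust extractor, level with the collar's top rim, 89 mm above the table; z up, x and y those of the housing. Fixed aluminium collar 69 mm across, 34 mm tall, bore 37.4 mm. Two opposite slots, 10.6 mm wide, for the lugs, near this point's +x and -x: each start the collar is set up to 0.3 rad off, either way, and no reading tells it.
- extractor: Fixed grey housing, 130 (x) by 140 (y) by 55 mm; origin under its centre. cartridge_grip is this far above socket_mouth: lugs on the rim 56 mm (turn here under 4 to 8 N until they drop in); in the slots on the seat 53; pushed to 46 or less, lugs can turn under the flange, only clockwise from above, 90 degrees to a hard stop; hard bottom 41; released at the stop it rises to its catch, 49.
- seat (a joint): Travel in m of the sprung seat in the socket: 0 up, 0.012 fully pressed. It pushes up with about 3 N at 0, 7 N at 0.007, 10 N at 0.012. Let go, it stays at about 0.004 if the cartridge is locked in its catch (lugs sprung up into 3 mm deep pockets at the stop) and goes back to 0 if it is in the slots. The cartridge may be let go and gripped again at any time.
- sherd_a: Loose pottery sherd, 41x59x12 mm, flat on the table in front of the extractor; origin under its centre.
- sherd_b: Loose pottery sherd, 40x71x13 mm, flat on the table between the cartridge and the open tool case; origin under its centre.
- bottle: Loose small amber bottle, 53 mm across, 106 mm tall, standing; origin at the centre of its underside.
- loupe1: Loose black loupe, 35 mm across, 34 mm tall, standing; origin at the centre of its underside.

How it is judged:
On the way:
1. the cartridge is in the socket and pushed down against the sprung seat (value of joint seat above 0.0062 m and z of cartridge_grip in the frame of socket_mouth below 0.048 m and horizontal distance between cartridge_grip and socket_mouth below 0.008 m), for 0.1 s.
At the end, for the whole second after the job is handed in: The cartridge stands upright (within 0.1 rad) and centred (within 6 mm) in the socket, released and still, held down by its lugs in the catch pockets: the seat stays pressed 2.5 to 5.6 mm and the grip's centre is 47 to 51 mm above the mouth (value of joint seat between 0.0025 and 0.0056 m and z of cartridge_grip in the frame of socket_mouth between 0.047 and 0.051 m and horizontal distance between cartridge_grip and socket_mouth below 0.006 m and angle between cartridge_grip's own z axis and vertical below 0.1 rad and velocity of joint seat between -0.01 and 0.01 m/s and contact force between extractor and the fingers below 0.1 N); the robot touches nothing.
It fails at once if the cartridge is pressed on the extractor with more than 60 N in all (contact force between cartridge and extractor above 60 N).
It fails at once if a sherd, the bottle or the loupe is moved more than 30 mm (distance of any of sherd_a, sherd_b, bottle, loupe1 from where it was at the start of the episode above 0.03 m).
It fails at once if the bottle is knocked over (angle between bottle's own z axis and vertical above 0.6 rad).
It also fails if it takes over 69 s, if anything falls off the work surface, if the arm or the gripper's body presses on something with over 40 N, if the wrist force passes 120 N, or if a joint passes its speed limit or range.

## Working session

There is one attempt and no reset: what is moved stays moved. The work goes in short steps, Python scripts to look and compute and a tool call to move; the robot and the scene stay as the last step left them, time stands still between calls to the robot, and variables do not carry over. Pictures are saved under pics/ and viewed, about 8 in all and at most 12, crops included, and the job is handed in when it is done.

Besides the shell and the picture viewer there is one more tool, called after "Request:" as a command line: name --pt "numbers of a row" for each row, then --argument value for the rest. jog_arm: Moves the arm, as the interface text tells. Its arguments: {"type":"object","properties":{"moves":{"type":"array"},"newtons":{"type":"number"}},"required":["moves"]}

```bash
mkdir -p pics; python3 - <<'E'
from workcell import robot
import cv2
for n in("side","top"):
    cv2.imwrite(f"pics/{n}0.png",robot.get_image(n)[:,:,::-1]); print(n,robot.calibration(n))
print(robot.get_state(),robot.grasp_offset)
E
```

```text
side {'fx': 439.2051358956447, 'fy': 439.2051358956447, 'cx': 255.59218844333134, 'cy': 194.0422035179535, 'D': array([0.02540445, 0.        , 0.        , 0.        , 0.        ]), 'position': array([ 0.26829659, -0.79447572,  0.62556702]), 'attitude': array([ 0.85315191,  0.50095732, -0.06772219, -0.12879162])}
top {'fx': 442.3208215034844, 'fy': 442.3208215034844, 'cx': 252.89288693304988, 'cy': 192.2114228792509, 'D': array([-0.1072205,  0.       ,  0.       ,  0.       ,  0.       ]), 'position': array([0.4695962 , 0.15750417, 0.95432364]), 'attitude': array([ 0.71010517,  0.02686171, -0.03489453, -0.70271721])}
{'time_s': 0.1, 'q': array([ 1.11899904e+00,  4.23755537e-01,  1.63057049e+00, -2.08803213e-05,
        1.08859561e+00, -1.90394290e-02]), 'joint_velocities': array([-1.36914924e-04, -1.73876487e-03, -2.62059847e-03, -1.01463604e-03,
       -1.43644115e-03,  7.70604266e-05]), 'tau': array([-6.77052594e-05, -5.45615137e+01, -2.74327880e+01,  6.44112309e-02,
        1.87620381e-02, -1.74630128e-05]), 'ee_pos': array([0.26190529, 0.56695037, 0.2220019 ]), 'tool_rot': array([-1.46000966e-04,  2.14689625e-01,  9.76682099e-01, -6.48319102e-04]), 'force': array([-0.60641617, -0.54109552,  0.34700822]), 'ft_torque': array([ 0.01931191, -0.00035736,  0.03460231]), 'gripper_width': 0.08776178130266364} 0.0187
```

View pics/side0.png

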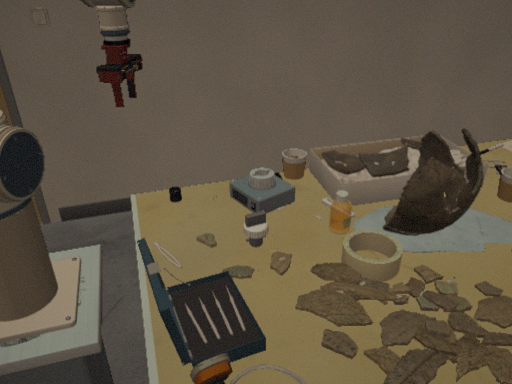

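View pics/top0.png

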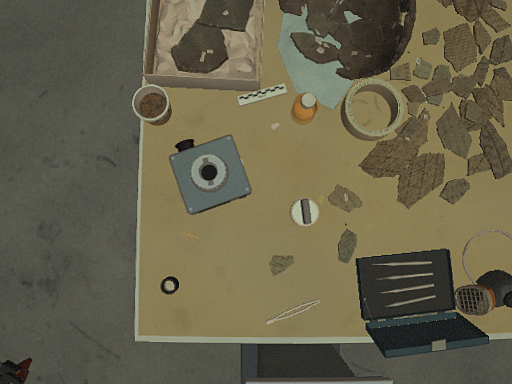

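The side view shows the cartridge at about (256,228) and the extractor collar at (262,178). In the top view the cartridge is at about (305,211), the collar at (209,172), the bottle at (305,107), the loupe at (170,285), and the sherds at (281,264) and (347,246).

```bash
cat > h.py <<'E'
import numpy as np,cv2
from scipy.spatial.transform import Rotation as R
from workcell import robot
def ray(n,uv):
    c=robot.calibration(n);K=np.array([[c['fx'],0,c['cx']],[0,c['fy'],c['cy']],[0,0,1]])
    p=cv2.undistortPoints(np.array(uv,float).reshape(-1,1,2),K,c['D'])[:,0]
    w,x,y,z=c['attitude']
    return c['position'],R.from_quat([x,y,z,w]).apply(np.c_[p[:,0],-p[:,1],-np.ones(len(p))])
def plane(n,uv,z):
    o,d=ray(n,uv); return o+d*((z-o[2])/d[:,2])[:,None]
def tri(uvs,uvt):
    (a,d),(b,e)=ray("side",[uvs]),ray("top",[uvt]);d,e=d[0],e[0]
    s=np.linalg.lstsq(np.c_[d,-e],b-a,rcond=None)[0]
    return a+s[0]*d,b+s[1]*e
E
python3 - <<'E'
from h import *
t=cv2.imread("pics/top0.png");s=cv2.imread("pics/side0.png")
hsv=cv2.cvtColor(t,cv2.COLOR_BGR2HSV)
def show(nm,mask,z,roi):
    m=np.zeros_like(mask);x0,y0,x1,y1=roi;m[y0:y1,x0:x1]=mask[y0:y1,x0:x1]
    c=max(cv2.findContours(m,0,1)[0],key=cv2.contourArea);r=cv2.minAreaRect(c)
    b=plane("top",cv2.boxPoints(r),z);print(nm,r,'\n',b.mean(0).round(4),[(np.linalg.norm(b[i+1]-b[i]).round(4),np.degrees(np.arctan2(*(b[i+1]-b[i])[1::-1])).round(1)) for i in(0,1)])
V,S,H=hsv[...,2],hsv[...,1],hsv[...,0]
show("bar",((V<110)&(S<110)).astype(np.uint8)*255,.087,(294,196,317,227))
show("white body",((V>130)&(S<60)).astype(np.uint8)*255,.058,(285,190,325,235))
show("housing",((H>85)&(H<125)&(S>30)).astype(np.uint8)*255,.055,(150,120,265,225))
show("collar",((S<28)&(V>95)).astype(np.uint8)*255,.089,(180,145,240,200))
show("bore",((V<60)).astype(np.uint8)*255,.085,(195,158,222,186))
a=cv2.resize(t[140:205,165:255],None,fx=8,fy=8,interpolation=cv2.INTER_CUBIC)[:,:720]
cv2.imwrite("pics/c1.png",a)
b=np.hstack([cv2.resize(t[190:235,285:330],(400,400),interpolation=cv2.INTER_CUBIC),cv2.resize(s[205:250,235:280],(400,400),interpolation=cv2.INTER_CUBIC)])
cv2.imwrite("pics/c2.png",b)
E
```

```text
bar ((305.5538635253906, 210.9307861328125), (24.558876037597656, 8.062257766723633), 82.87498474121094) 
 [0.5098 0.044  0.087 ] [(np.float64(0.016), np.float64(-82.3)), (np.float64(0.0483), np.float64(-172.8))]
white body ((304.5, 212.0), (27.0, 26.0), 0.0) 
 [0.509  0.0424 0.058 ] [(np.float64(0.0528), np.float64(0.2)), (np.float64(0.0553), np.float64(-89.4))]
housing ((228.0, 201.0), (0.0, 0.0), 0.0) 
 [0.5299 0.1982 0.055 ] [(np.float64(0.0), np.float64(0.0)), (np.float64(0.0), np.float64(0.0))]
collar ((209.84616088867188, 166.23077392578125), (43.537784576416016, 59.227073669433594), 78.69007110595703) 
 [0.5963 0.2336 0.089 ] [(np.float64(0.1176), np.float64(-77.9)), (np.float64(0.0871), np.float64(-168.1))]
bore ((208.5, 172.0), (14.0, 15.0), 90.0) 
 [0.585  0.2364 0.085 ] [(np.float64(0.0298), np.float64(-89.4)), (np.float64(0.028), np.float64(-179.0))]
```

View pics/c1.png

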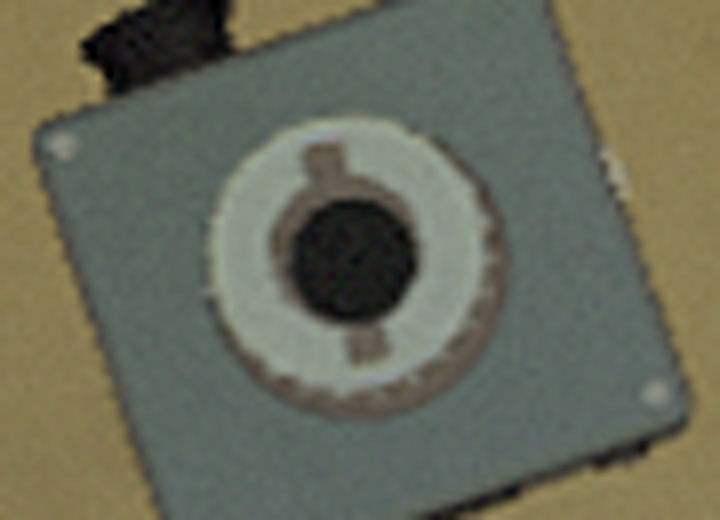

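View pics/c2.png

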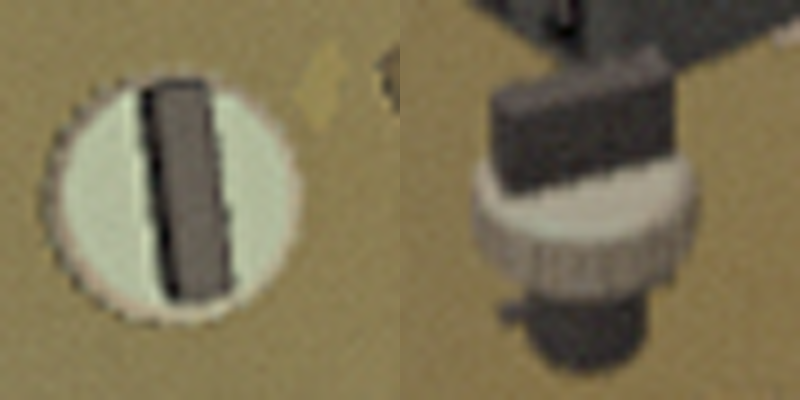

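In crop c1 the slots are at (322,158) and (368,348), and the collar top is centred at about (346,254). In c2 the bar's top face runs from (184,86) to (208,294), and the lug is visible in the side view.

```bash
python3 - <<'E'
from h import *
f=lambda p,s,o:[(p[0]+.5)/s-.5+o[0],(p[1]+.5)/s-.5+o[1]]
c=lambda p:f(p,8,(165,140)); g=lambda p:f(p,400/45,(285,190)); k=lambda p:f((p[0]-400,p[1]),400/45,(235,205))
def seg(nm,a,b,z):
    P=plane("top",[a,b],z);d=P[0]-P[1];print(nm,P.mean(0).round(4),np.linalg.norm(d).round(4),np.degrees(np.arctan2(d[1],d[0])).round(2))
seg("slots",c((322,142)),c((369,364)),.089)
seg("collarLR",c((210,250)),c((490,250)),.089)
seg("collarUD",c((346,117)),c((346,392)),.089)
seg("housing edge",c((40,130)),c((160,520)),.055)
seg("bar",g((184,84)),g((208,295)),.087)
seg("barw",g((171,190)),g((220,190)),.087)
# bar top centre in side view; body disc
print("bar tri",tri(k((582,82)),g((196,189))))
print(robot.get_state()['time_s'])
for n,uv,z in(("bottle",(308,100),.1),("loupe",(170,285),.034),("sa",(281,264),.01),("sb",(347,246),.01)): print(n,plane("top",[uv],z))
E
```

```text
slots [0.5862 0.2375 0.089 ] 0.0565 12.98
collarLR [0.5869 0.2364 0.089 ] 0.0691 90.6
collarUD [0.5859 0.2374 0.089 ] 0.0684 1.14
housing edge [0.5717 0.3034 0.055 ] 0.1056 18.48
bar [0.51  0.042 0.087] 0.047 6.55
barw [0.5098 0.0421 0.087 ] 0.0109 90.54
bar tri (array([0.51042529, 0.04162748, 0.08500496]), array([0.51012187, 0.04169996, 0.08498116]))
0.1
bottle [[0.72996789 0.04027492 0.1       ]]
loupe [[0.35613632 0.31663005 0.034     ]]
sa [[0.40013523 0.08602356 0.01      ]]
sb [[ 0.43904418 -0.05534515  0.01      ]]
```

Request:
jog_arm --pt "0 0 -1.04 -0.76 -0.64 0 -1" --pt "0 0 -2.08 -1.53 -1.28 0 -1" --pt "0 0 -3.12 -2.3 -1.92 0 -1" --pt "0 0 -4.16 -3.06 -2.57 0 -1" --pt "0 0 -5.2 -3.83 -3.21 0 -1" --newtons 25

```text
time_s: 0.52
ee_pos: [0.3474, 0.3847, 0.2223]
tool_rot: [-0.0, -0.059, 0.998, -0.0]
force: [-0.0, -0.3, 0.8]
gripper_width: 0.0876
```

```bash
cat >> h.py <<'E'
def psi():
    w,x,y,z=robot.get_state()['tool_rot'];return R.from_quat([x,y,z,w])
def delta(p,ang=None):
    """units for jog: to world p with tool x at ang (deg), tool down"""
    s=robot.get_state();r=psi();v=r.inv().apply(np.array(p)-s['ee_pos'])/.04
    out=[0,0,0]
    if ang is not None:
        a=np.radians(ang);T=R.from_matrix(np.array([[np.cos(a),np.sin(a),0],[np.sin(a),-np.cos(a),0],[0,0,-1]]))
        out=np.degrees((r.inv()*T).as_rotvec())/6
    print("t",round(s['time_s'],2),"pos",s['ee_pos'].round(4),"rot",np.round(out,2),"shift",v.round(2),"F",s['force'].round(1),"w",round(s['gripper_width'],4))
E
python3 -c "
from h import *
delta([.510,.0418,.2],186.5)"
```

```text
t 0.52 pos [0.3474 0.3847 0.2223] rot [-0.   -0.    0.04] shift [-3.03 -8.99  0.56] F [-0.  -0.3  0.8] w 0.0876
```

Request:
jog_arm --pt "0 0 0 -0.31 -0.9 0.1 -1" --pt "0 0 0 -0.61 -1.8 0.2 -1" --pt "0 0 0 -0.91 -2.7 0.3 -1" --pt "0 0 0 -1.21 -3.6 0.4 -1" --pt "0 0 0 -1.52 -4.5 0.56 -1"

```text
time_s: 0.93
ee_pos: [0.4283, 0.2128, 0.2003]
tool_rot: [0.0, -0.056, 0.998, 0.0]
force: [1.9, 1.5, -0.7]
gripper_width: 0.088
```

Request:
jog_arm --pt "0 0 0 -0.31 -0.9 0 -1" --pt "0 0 0 -0.61 -1.8 0.2 -1" --pt "0 0 0 -0.91 -2.7 0.5 -1" --pt "0 0 0 -1.21 -3.6 0.9 -1" --pt "0 0 0 -1.52 -4.45 1.4 -1"

```text
time_s: 1.35
ee_pos: [0.5091, 0.0424, 0.1444]
tool_rot: [0.001, -0.056, 0.998, -0.0]
force: [1.0, -0.3, 0.4]
gripper_width: 0.0877
```

Request:
jog_arm --pt "0 0 0 0 0 0 -1"

```text
time_s: 1.43
ee_pos: [0.5087, 0.0397, 0.1414]
tool_rot: [-0.001, -0.054, 0.999, -0.001]
force: [0.1, -0.7, -0.3]
gripper_width: 0.0877
```

```bash
python3 -c "
from h import *
delta([.510,.0418,.062],186.5)
a=robot.get_image('top');b=robot.get_image('side')
cv2.imwrite('pics/s1.png',np.hstack([cv2.resize(a[160:270,250:360],(400,400)),cv2.resize(b[150:260,200:310],(400,400))])[:,:,::-1])"
```

```text
t 1.43 pos [0.5087 0.0397 0.1414] rot [-0.01 -0.03 -0.06] shift [-0.04  0.05  1.98] F [ 0.1 -0.7 -0.3] w 0.0877
```

View pics/s1.png

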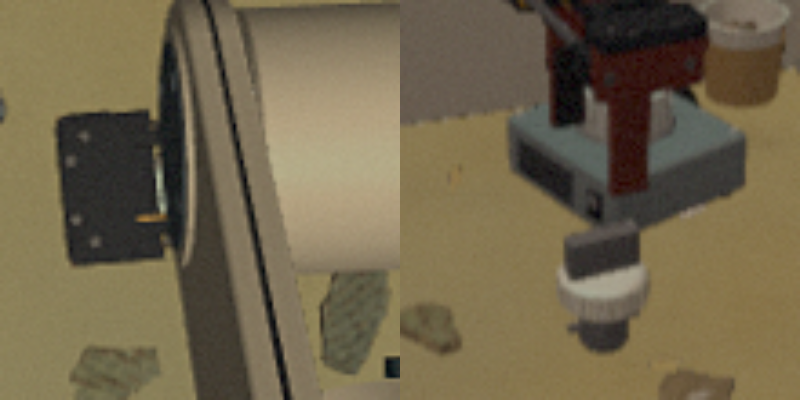

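The fingers straddle the bar: side crop, gripper at (640,100), cartridge bar at (600,250).

Request:
jog_arm --pt "0 0 -0.06 -0.04 0.05 0.6 -1" --pt "0 0 -0.06 -0.04 0.05 1.2 -1" --pt "0 0 -0.06 -0.04 0.05 1.7 -1" --pt "0 0 -0.06 -0.04 0.05 1.98 -1" --pt "0 0 -0.06 -0.04 0.05 1.98 -1"

```text
time_s: 1.95
ee_pos: [0.5077, 0.0475, 0.0636]
tool_rot: [-0.002, -0.06, 0.998, 0.0]
force: [-0.2, 0.3, -0.0]
gripper_width: 0.0878
```

Request:
jog_arm --pt "0 0 0 0 0 0 1" --pt "0 0 0 0 0 0 1" --pt "0 0 0 0 0 0 1" --pt "0 0 0 0 0 0 1" --pt "0 0 0 0 0 0 1" --newtons 25

```text
time_s: 2.37
ee_pos: [0.51, 0.0466, 0.0659]
tool_rot: [0.001, -0.059, 0.998, 0.0]
force: [-0.0, 0.3, 0.4]
gripper_width: 0.0579
```

Request:
jog_arm --pt "0 0 0 0 0 0 1" --pt "0 0 0 0 0 0 1" --pt "0 0 0 0 0 0 1" --pt "0 0 0 0 0 0 1" --pt "0 0 0 0 0 0 1"

```text
time_s: 2.78
ee_pos: [0.5094, 0.0465, 0.065]
tool_rot: [-0.0, -0.059, 0.998, -0.0]
force: [1.3, 0.4, 0.2]
gripper_width: 0.0246
```

```bash
python3 -c "
from h import *
delta([.510,.0418,.20],186.5)"
```

```text
t 2.78 pos [0.5094 0.0465 0.065 ] rot [-0.   -0.    0.04] shift [-0.   -0.12 -3.37] F [1.3 0.4 0.2] w 0.0246
```

Request:
jog_arm --pt "0 0 0 0 -0.11 0.08 0.5" --pt "0 0 0 0 -0.11 0.08 1" --pt "0 0 0 0 -0.11 0.08 1" --pt "0 0 0 0 -0.11 0.08 1" --pt "0 0 0 0 -0.11 0.08 1"

```text
time_s: 3.2
ee_pos: [0.5098, 0.0421, 0.0617]
tool_rot: [-0.0, -0.059, 0.998, 0.0]
force: [-0.3, -0.0, -0.5]
gripper_width: 0.0139
```

Request:
jog_arm --pt "0 0 0 0 0 0 1" --pt "0 0 0 0 0 0 1" --pt "0 0 0 0 0 0 1"

```text
time_s: 3.45
ee_pos: [0.5099, 0.0422, 0.0619]
tool_rot: [-0.0, -0.059, 0.998, -0.0]
force: [0.3, 0.1, -1.5]
gripper_width: 0.0136
```

```bash
python3 -c "
from h import *
delta([.510,.0418,.20],193)"
```

```text
t 3.45 pos [0.5099 0.0422 0.0619] rot [-0.   -0.   -1.04] shift [-0.   -0.01 -3.45] F [ 0.3  0.1 -1.5] w 0.0136
```

Request:
jog_arm --pt "0 0 0 0 0 -0.5 1" --pt "0 0 0 0 0 -1.2 1" --pt "0 0 0 0 0 -2.0 1" --pt "0 0 0 0 0 -2.8 1" --pt "0 0 0 0 0 -3.2 1"

```text
time_s: 3.87
ee_pos: [0.5114, 0.0423, 0.1934]
tool_rot: [0.002, -0.059, 0.998, 0.0]
force: [0.1, 0.7, -0.8]
gripper_width: 0.0141
```

Request:
jog_arm --pt "0 0 -0.2 -0.2 0.4 0 1" --pt "0 0 -0.4 -0.5 0.95 0 1" --pt "0 0 -0.6 -0.8 1.5 0 1" --pt "0 0 -0.8 -1.1 2.1 0 1" --pt "0 0 -1.04 -1.4 2.7 0 1"

```text
time_s: 4.28
ee_pos: [0.553, 0.157, 0.19]
tool_rot: [0.0, -0.114, 0.994, -0.0]
force: [0.4, 0.2, -1.3]
gripper_width: 0.0137
```

```bash
python3 -c "
from h import *
delta([.5863,.237,.19],193)"
```

```text
t 4.28 pos [0.553 0.157 0.19 ] rot [-0.    0.    0.01] shift [-1.26  1.76  0.  ] F [ 0.4  0.2 -1.3] w 0.0137
```

Request:
jog_arm --pt "0 0 0 -0.45 0.6 0 1" --pt "0 0 0 -0.9 1.2 0 1" --pt "0 0 0 -1.26 1.76 0 1" --pt "0 0 0 -1.26 1.76 0 1" --pt "0 0 0 -1.26 1.76 0 1"

```text
time_s: 4.7
ee_pos: [0.5859, 0.2369, 0.1894]
tool_rot: [-0.0, -0.114, 0.993, -0.0]
force: [-0.3, -0.6, -1.0]
gripper_width: 0.0138
```

```bash
python3 -c "
from h import *
delta([.5863,.237,.16],193)
b=robot.get_image('side')
cv2.imwrite('pics/s2.png',cv2.resize(b[110:220,210:320],(600,600),interpolation=cv2.INTER_CUBIC)[:,:,::-1])"
```

```text
t 4.7 pos [0.5859 0.2369 0.1894] rot [-0.   -0.01  0.02] shift [-0.01  0.    0.73] F [-0.3 -0.6 -1. ] w 0.0138
```

View pics/s2.png

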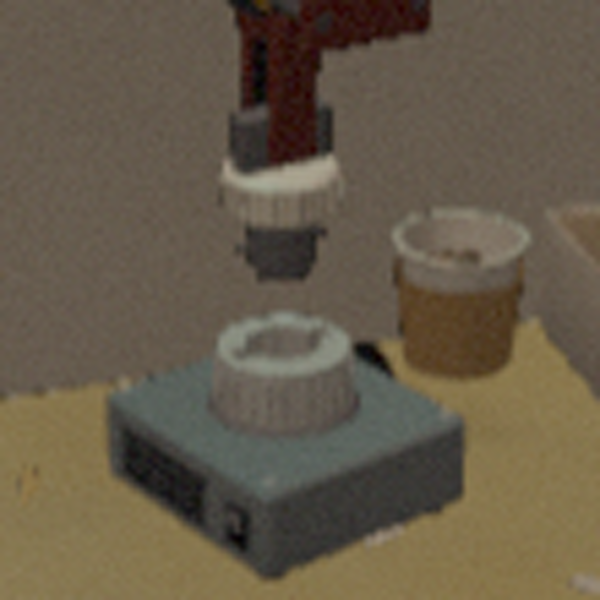

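The cartridge hangs upright over the collar: body disc spans x 222–343 at y≈175, collar rim spans x 217–354 at y≈345. I'll check centring numerically.

```bash
python3 - <<'E'
from h import *
k=lambda p:[(p[0]+.5)/(600/110)-.5+210,(p[1]+.5)/(600/110)-.5+110]
c=robot.calibration("side");w,x,y,z=c['attitude'];r=R.from_quat([x,y,z,w])
K=np.array([[c['fx'],0,c['cx']],[0,c['fy'],c['cy']],[0,0,1]])
F=np.diag([1,-1,-1.])
def proj(p):
    q=F@r.inv().apply(np.array(p)-c['position']);uv=cv2.projectPoints(q.reshape(1,3),np.zeros(3),np.zeros(3),K,c['D'])[0].ravel()
    return ((uv-[210,110]+.5)*600/110-.5).round(1)
for n,p in(("collar",[.5863,.237,.089]),("body",[.5859,.2369,.1855]),("+x5",[.5909,.2369,.1855]),("+y5",[.5859,.2419,.1855])): print(n,proj(p))
E
```

```text
collar [281.  341.5]
body [278.8 162.4]
+x5 [288.7 161.2]
+y5 [275.7 158.7]
```

Request:
jog_arm --pt "0 0 0 0 0 0.4 1" --pt "0 0 0 0 0 0.75 1" --pt "0 0 0 0 0 0.95 1" --pt "0 0 0 0 0 1.1 1" --pt "0 0 0 0 0 1.1 1"

```text
time_s: 5.17
ee_pos: [0.5855, 0.235, 0.1448]
tool_rot: [-0.001, -0.113, 0.994, -0.0]
force: [-0.0, 0.5, -1.3]
gripper_width: 0.014
```

Request:
jog_arm --pt "0 0 0 0 0 0.04 1" --pt "0 0 0 0 0 0.08 1" --pt "0 0 0 0 0 0.12 1" --pt "0 0 0 0 0 0.12 1"

```text
time_s: 5.5
ee_pos: [0.5862, 0.2359, 0.1413]
tool_rot: [0.0, -0.113, 0.994, 0.0]
force: [0.5, -0.1, -1.9]
gripper_width: 0.0137
```

Request:
jog_arm --pt "0 0 0 0 0 0.04 1" --pt "0 0 0 0 0 0.08 1" --pt "0 0 0 0 0 0.12 1" --pt "0 0 0 0 0 0.14 1"

```text
time_s: 5.83
ee_pos: [0.586, 0.2359, 0.1352]
tool_rot: [-0.0, -0.113, 0.994, -0.0]
force: [-0.8, 0.1, -2.3]
gripper_width: 0.0139
```

Request:
jog_arm --pt "0 0 0 0 0 0.02 1" --pt "0 0 0 0 0 0.04 1" --pt "0 0 0 0 0 0.05 1" --pt "0 0 0 0 0 0.05 1"

```text
time_s: 6.17
ee_pos: [0.5861, 0.2359, 0.1334]
tool_rot: [-0.0, -0.113, 0.994, -0.0]
force: [0.3, 0.3, -1.6]
gripper_width: 0.0141
```

Request:
jog_arm --pt "0 0 0 0 0 0.03 1" --pt "0 0 0 0 0 0.05 1" --pt "0 0 0 0 0 0.05 1" --pt "0 0 0 0 0 0.05 1"

```text
time_s: 6.5
ee_pos: [0.5862, 0.236, 0.1316]
tool_rot: [0.0, -0.113, 0.994, 0.0]
force: [0.2, 1.0, -0.9]
gripper_width: 0.014
```

Request:
jog_arm --pt "0 0 0 0 0 0.02 1" --pt "0 0 0 0 0 0.04 1" --pt "0 0 0 0 0 0.05 1" --pt "0 0 0 0 0 0.05 1"

```text
time_s: 6.83
ee_pos: [0.5862, 0.236, 0.1296]
tool_rot: [0.0, -0.113, 0.994, 0.0]
force: [-0.9, -0.8, 2.8]
gripper_width: 0.0136
```

Request:
jog_arm --pt "0 0 0 0 0 0.02 1" --pt "0 0 0 0 0 0.04 1" --pt "0 0 0 0 0 0.05 1" --pt "0 0 0 0 0 0.05 1"

```text
time_s: 7.17
ee_pos: [0.5862, 0.236, 0.1275]
tool_rot: [0.0, -0.113, 0.994, 0.0]
force: [-0.4, -0.9, 3.3]
gripper_width: 0.0138
```

Request:
jog_arm --pt "0 0 0 0 0 0.02 1" --pt "0 0 0 0 0 0.04 1" --pt "0 0 0 0 0 0.05 1" --pt "0 0 0 0 0 0.05 1"

```text
time_s: 7.5
ee_pos: [0.5863, 0.236, 0.1256]
tool_rot: [0.0, -0.113, 0.994, 0.0]
force: [-1.2, 0.5, 5.5]
gripper_width: 0.014
```

Request:
jog_arm --pt "0 0 0 0 0 0.03 1" --pt "0 0 0 0 0 0.06 1" --pt "0 0 0 0 0 0.08 1" --pt "0 0 0 0 0 0.08 1"

```text
time_s: 7.83
ee_pos: [0.5863, 0.236, 0.1225]
tool_rot: [0.0, -0.113, 0.994, 0.0]
force: [-1.1, -0.7, 7.6]
gripper_width: 0.0138
```

```bash
python3 -c "
from h import *
delta([.5862,.236,.1225],103)
print(robot.get_state()['ft_torque'],robot.get_state()['q'])"
```

```text
t 7.83 pos [0.5863 0.236  0.1225] rot [ 0.  0. 15.] shift [ 0.  0. -0.] F [-1.1 -0.7  7.6] w 0.0138
[-0.0304689   0.30144094  0.05380408] [ 3.63856006e-01  5.54814331e-01  1.67711512e+00 -2.62278885e-06
  9.09308897e-01 -1.43389376e+00]
```

Request:
jog_arm --pt "0 0 0.6 0 0 0 1" --pt "0 0 1.2 0 0 0 1" --pt "0 0 1.8 0 0 0 1" --pt "0 0 2.4 0 0 0 1" --pt "0 0 3 0 0 0 1"

```text
time_s: 8.25
ee_pos: [0.5868, 0.2361, 0.1229]
tool_rot: [0.001, 0.045, 0.999, 0.0]
force: [0.2, -0.2, 6.5]
gripper_width: 0.0139
```

```bash
python3 -c "
from h import *
delta([.5862,.236,.1225],103)
print(robot.get_state()['ft_torque'])"
```

```text
t 8.25 pos [0.5868 0.2361 0.1229] rot [1.000e-02 1.000e-02 1.197e+01] shift [ 0.01 -0.    0.01] F [ 0.2 -0.2  6.5] w 0.0139
[ 0.0101004   0.0687539  -0.01244965]
```

Request:
jog_arm --pt "0 0 0.8 0 0 0 1" --pt "0 0 1.6 0 0 0 1" --pt "0 0 2.4 0 0 0 1" --pt "0 0 3.2 0 0 0 1" --pt "0 0 4 0 0 0 1"

```text
time_s: 8.67
ee_pos: [0.5869, 0.2361, 0.1229]
tool_rot: [0.001, 0.252, 0.968, 0.0]
force: [-0.3, 0.6, 6.8]
gripper_width: 0.0139
```

Request:
jog_arm --pt "0 0 0.8 0 0 0 1" --pt "0 0 1.6 0 0 0 1" --pt "0 0 2.4 0 0 0 1" --pt "0 0 3.2 0 0 0 1" --pt "0 0 4 0 0 0 1"

```text
time_s: 9.08
ee_pos: [0.5868, 0.2361, 0.1229]
tool_rot: [0.001, 0.448, 0.894, 0.001]
force: [-0.4, 0.2, 5.9]
gripper_width: 0.014
```

Request:
jog_arm --pt "0 0 0.5 0 0 0 1" --pt "0 0 1.0 0 0 0 1" --pt "0 0 1.5 0 0 0 1" --pt "0 0 2.0 0 0 0 1" --pt "0 0 2.5 0 0 0 1"

```text
time_s: 9.5
ee_pos: [0.5869, 0.2361, 0.1229]
tool_rot: [0.001, 0.56, 0.828, 0.001]
force: [-0.4, 0.1, 5.8]
gripper_width: 0.0141
```

```bash
python3 -c "
from h import *
delta([.5862,.236,.1225],103)
print(robot.get_state()['ft_torque'])"
```

```text
t 9.5 pos [0.5869 0.2361 0.1229] rot [0.02 0.   1.48] shift [ 0.   -0.02  0.01] F [-0.4  0.1  5.8] w 0.0141
[-0.12117225  0.11491338  0.03088179]
```

Request:
jog_arm --pt "0 0 0.3 0 0 0 1" --pt "0 0 0.6 0 0 0 1" --pt "0 0 0.9 0 0 0 1" --pt "0 0 1.2 0 0 0 1" --pt "0 0 1.4 0 0 0 1"

```text
time_s: 9.92
ee_pos: [0.5868, 0.2361, 0.1229]
tool_rot: [0.0, 0.619, 0.785, 0.001]
force: [0.0, -0.3, 5.5]
gripper_width: 0.0135
```

```bash
python3 -c "
from h import *
delta([.5862,.236,.1225],103)
print(robot.get_state()['ft_torque'])"
```

```text
t 9.92 pos [0.5868 0.2361 0.1229] rot [ 0.02 -0.    0.09] shift [ 0.   -0.02  0.01] F [ 0.  -0.3  5.5] w 0.0135
[-9.82291843e-02  1.45742495e-01 -1.36619944e-04]
```

Request:
jog_arm --pt "0 0 0.2 0 0 0 1" --pt "0 0 0.4 0 0 0 1" --pt "0 0 0.5 0 0 0 1" --pt "0 0 0.5 0 0 0 1"

```text
time_s: 10.25
ee_pos: [0.5868, 0.2361, 0.1229]
tool_rot: [0.0, 0.639, 0.769, 0.001]
force: [-0.3, 0.3, 5.8]
gripper_width: 0.0138
```

```bash
python3 -c "
from h import *
delta([.5862,.236,.1225],103)
print(robot.get_state()['ft_torque'])"
```

```text
t 10.25 pos [0.5868 0.2361 0.1229] rot [ 0.02 -0.   -0.4 ] shift [-0.   -0.02  0.01] F [-0.3  0.3  5.8] w 0.0138
[-0.06396403  0.1269755   0.00320645]
```

Request:
jog_arm --pt "0 0 0.2 0 0 0 1" --pt "0 0 0.4 0 0 0 1" --pt "0 0 0.5 0 0 0 1" --pt "0 0 0.5 0 0 0 1"

```text
time_s: 10.58
ee_pos: [0.5871, 0.2362, 0.1229]
tool_rot: [0.001, 0.659, 0.752, 0.001]
force: [0.5, -0.4, 5.8]
gripper_width: 0.014
```

```bash
python3 -c "
from h import *
delta([.5862,.236,.1225],103)
print(robot.get_state()['ft_torque'])"
```

```text
t 10.58 pos [0.5871 0.2362 0.1229] rot [ 0.02 -0.   -0.9 ] shift [-0.   -0.02  0.01] F [ 0.5 -0.4  5.8] w 0.014
[-0.04710585 -0.02647279  0.30580554]
```

Request:
jog_arm --pt "0 0 0.2 0 0 0 1" --pt "0 0 0.4 0 0 0 1" --pt "0 0 0.5 0 0 0 1" --pt "0 0 0.5 0 0 0 1"

```text
time_s: 10.92
ee_pos: [0.5872, 0.2362, 0.1229]
tool_rot: [0.001, 0.678, 0.735, 0.001]
force: [0.2, 0.6, 5.5]
gripper_width: 0.0144
```

```bash
python3 -c "
from h import *
delta([.5862,.236,.1225],103)
print(robot.get_state()['ft_torque'])"
```

```text
t 10.92 pos [0.5872 0.2362 0.1229] rot [ 0.02 -0.   -1.39] shift [-0.   -0.02  0.01] F [0.2 0.6 5.5] w 0.0144
[-0.01234818 -0.1045422   0.62743122]
```

Request:
jog_arm --pt "0 0 -0.4 0 0 0 1" --pt "0 0 -0.4 0 0 -0.04 1" --pt "0 0 -0.4 0 0 -0.08 1" --pt "0 0 -0.4 0 0 -0.1 1" --pt "0 0 -0.4 0 0 -0.1 1"

```text
time_s: 11.33
ee_pos: [0.5869, 0.2361, 0.1265]
tool_rot: [0.0, 0.663, 0.749, 0.001]
force: [3.9, -0.1, -0.0]
gripper_width: 0.0142
```

```bash
python3 -c "
from h import *
delta([.5862,.236,.128],103)
print(robot.get_state()['ft_torque'])"
```

```text
t 11.33 pos [0.5869 0.2361 0.1265] rot [ 0.02 -0.   -1.  ] shift [-0.   -0.02 -0.04] F [ 3.9 -0.1 -0. ] w 0.0142
[ 0.13483246 -0.84028152  0.28532515]
```

Request:
jog_arm --pt "0 0 0 0 0 -0.02 1" --pt "0 0 0 0 0 -0.03 1" --pt "0 0 0 0 0 -0.03 1"

```text
time_s: 11.58
ee_pos: [0.5868, 0.236, 0.1275]
tool_rot: [0.0, 0.663, 0.749, 0.001]
force: [5.1, 1.3, -1.3]
gripper_width: 0.0139
```

Request:
jog_arm --pt "0 0 0 0 0 0 0.6" --pt "0 0 0 0 0 0 0.4" --pt "0 0 0 0 0 0 0.2" --pt "0 0 0 0 0 0 0.1" --pt "0 0 0 0 0 0 0"

```text
time_s: 12.0
ee_pos: [0.5855, 0.2358, 0.1272]
tool_rot: [-0.0, 0.663, 0.749, -0.001]
force: [0.4, 0.1, -0.4]
gripper_width: 0.0409
```

Request:
jog_arm --pt "0 0 0 0 0 0 0" --pt "0 0 0 0 0 -0.4 0" --pt "0 0 0 0 0 -1 0" --pt "0 0 0 0 0 -1.8 0" --pt "0 0 0 0 0 -2.4 0"

```text
time_s: 12.42
ee_pos: [0.5862, 0.236, 0.2252]
tool_rot: [0.0, 0.663, 0.749, 0.0]
force: [1.0, 0.6, 0.5]
gripper_width: 0.0438
```

Request:
jog_arm --pt "0 0 0 0.8 0 -0.2 0" --pt "0 0 0 1.6 0 -0.4 0" --pt "0 0 0 2.4 0 -0.4 0" --pt "0 0 0 3.2 0 -0.4 0" --pt "0 0 0 4.0 0 -0.4 0"

```text
time_s: 12.83
ee_pos: [0.5662, 0.396, 0.2398]
tool_rot: [-0.0, 0.663, 0.749, 0.0]
force: [0.7, -0.1, 0.8]
gripper_width: 0.0435
```

```bash
python3 -c "
from h import *
delta([.5862,.236,.128],103)
t=robot.get_image('top');b=robot.get_image('side')
cv2.imwrite('pics/s3.png',np.hstack([cv2.resize(t[140:205,175:240],(400,400),interpolation=cv2.INTER_CUBIC),cv2.resize(b[135:215,225:305],(400,400),interpolation=cv2.INTER_CUBIC)])[:,:,::-1])"
```

```text
t 12.83 pos [0.5662 0.396  0.2398] rot [ 0. -0. -1.] shift [-4.03  0.01  2.79] F [ 0.7 -0.1  0.8] w 0.0435
```

View pics/s3.png

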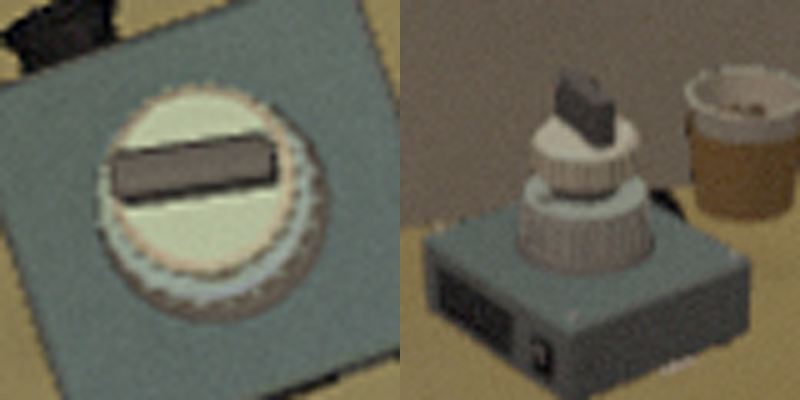

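The gripper is clear and the cartridge is standing in the collar. The bar's top face is centred at about (193,165) in the top crop and about (586,86) in the side crop. I'll check its height and centring.

```bash
python3 - <<'E'
from h import *
t=lambda p:[(p[0]+.5)*65/400-.5+175,(p[1]+.5)*65/400-.5+140]
s=lambda p:[(p[0]-400+.5)/5-.5+225,(p[1]+.5)/5-.5+135]
print(tri(s((586,86)),t((194,165))))
print(plane("top",[t((194,165))],.153), "disc",plane("top",[t((202,180))],.126))
P=plane("top",[t((112,178)),t((276,156))],.153);d=P[1]-P[0];print(np.linalg.norm(d),np.degrees(np.arctan2(d[1],d[0])))
# side: body top at 0.124 predicted, vs rim
cv2.imwrite("pics/s4.png",cv2.resize(robot.get_image("side")[140:195,235:290],(600,600),interpolation=cv2.INTER_CUBIC)[:,:,::-1])
E
```

```text
(array([0.58798882, 0.23468036, 0.15056047]), array([0.58666027, 0.23501882, 0.15039965]))
[[0.58628162 0.2347681  0.153     ]] disc [[0.58559012 0.2348178  0.126     ]]
0.049172175072346114 -81.69353658562687
```

View pics/s4.png

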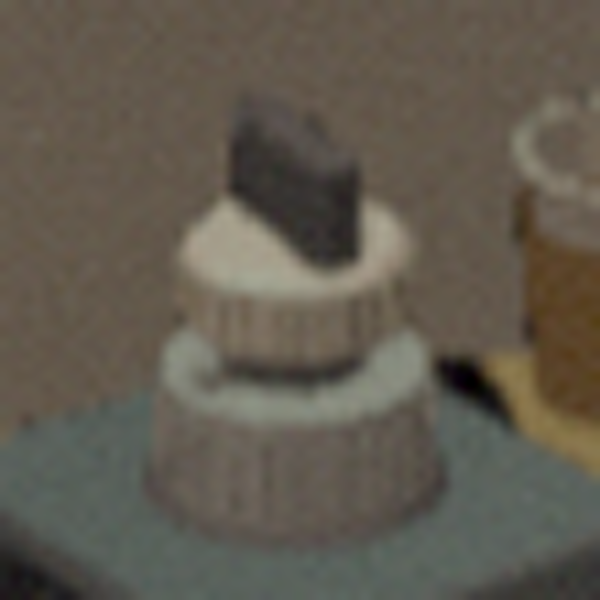

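```bash
python3 -c "
from workcell import robot
print(robot.get_state()['force'],robot.sign_off())"
```

```text
the job is handed in; nothing more can be done
[ 0.28098622 -0.43775826 -0.01583845] None
```

The cartridge is in the extractor socket, turned to its stop and released. My checks agree that it is locked in the catch. I handed the job in at about 13 s; no verdict is reported.

**What I did:** I gripped the cartridge by its bar and lined it up with the slots seen in the top picture (about 13°). It went straight into the slots, so no feeling on the rim was needed. I pushed it down to about 43–44 mm above the mouth, where the tool felt about 8 N. I turned it clockwise until the torque rose to 0.6 N m at the stop, eased it up, let go and moved the arm clear.

**Last checks:**
- **Lock:** While easing it up, the upward force on the tool vanished at about 48.6 mm above the mouth. An unlocked cartridge would still have been pushed up by the spring, so the pockets appear to be holding it.
- **Height:** The two-camera estimate put the top of the bar at 0.1505 m, against 0.153 m expected for the catch. The same method read 2 mm low when the cartridge stood on the table, so this fits.
- **Centring and uprightness:** It is about 2–3 mm off the measured socket centre (6 mm allowed) and looks upright in the picture.
- **Contact forces:** The tool's readings stayed below about 8 N in the socket, far under the 60 N limit.

**What disagreed or was not checked:**
- **Bar angle:** The bar ended at about -82°, roughly 95° from the measured slot angle instead of 90°. Play in the slots would explain that.
- **Seat travel:** I had no direct reading of it.
- **Loose items:** I did not measure the sherds, bottle or loupe again at the end. The arm's path went above them and I felt no contact.

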